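# Find the loose levelling bolt and hold its cover open

## Robot

A 6-joint arm with a two-finger parallel gripper is mounted at the origin on the work surface. World frame = base frame: x ahead of the robot, y to its left, z up, the work surface at z = 0. Lengths are in m, angles in degrees, forces in N, time in s.
With the tool pointing down it reaches from about 0.4 to 0.825 m from the base axis. Payload 7 kg.
Tool frame: the origin (TCP) lies on the centre line of the jaws, within the pads' length; the fingertips stand 19 mm ahead of it and the grasp point (between the pads) is the TCP; z points along the fingers, y is the line along which they close (so a half turn about z gives the same grasp; the last joint's range is limited). The gripper opens to 88 mm and grips with 3 to 60 N. Pads are 19 mm wide; open, the fingers measure 130 mm over their backs; the gripper's body (78 mm by 193 mm) begins 47 mm behind the grasp point.
Start: joints at [-52.764, 20.546, 0.682, 0, -70.136, -16.507], TCP at [0.239, -0.631, 0.246] pointing down, gripper open.
Joint ranges: [-176.03, 176.03], [-82.01, 121.73], [-58.28, 71.71], [-173.87, 95.51], [-174.79, -0.11], [-173.66, 173.66]. Speed limits (degrees/s): [136.94, 136.94, 172.46, 180, 180, 180].

## Interface

Orientations are given as [roll, pitch, yaw] about the fixed x, y, z axes, in that order (R = Rz(yaw) Ry(pitch) Rx(roll)).
In Python, from plant import get_state, capture, close_job gives the robot as it stands.
- The arm moves only by the tool apply_moves, never from a script. Its argument "targets" is a list of rows, each a list of 7 numbers: the opening, from 0 (shut) to 1 (fully open), then the shift along the tool's x, y, z normalised to -1 to 1, where 1 is 1000 mm, then the turn, a rotation vector about the tool's x, y, z normalised to -1 to 1, where 1 is 90 degrees. In form: [[claw, tx, ty, tz, ax, ay, az], ...]. A call has 1 to 20 rows; each row shifts and turns the commanded pose from where the row before left it, along the tool's axes as they then stand; what a row does not reach is not made up. A row lasts 1/12 s, in which the tool goes at most 41.7 mm and 7.16 degrees, less where a joint would pass 70% of its speed; a pose out of reach is approached as far as the arm can. A call with a number of a shift or a turn outside -1 to 1 is refused whole. A call with a gripper value outside its range is refused whole. The fingers move at their own pace and stop on an object; "newtons" is the grip in N (left out, the last holds). Time passes only in rows, so rows that do not move let the fingers close. It gives the time, the measured TCP pose, the force, the opening and the grip force at its end, in the units of the state.
- get_state(): the state, without advancing time (a new reading comes with each control period).
- capture(name): name is "side" or "top"; returns a dict with "frame" (400x640x3 uint8, red, green, blue), "range_z" (400x640 float32, m along the optical axis (not along the pixel's ray), 0 where there is no reading), "camera_matrix" (3x3 intrinsics, pixels), "T" (4x4, takes a point from camera to world coordinates). Camera axes: x right, y down, z forward; pixel columns grow to the right and rows downward; lengths in m; the calibration is good to about 2 mm. A picture is of the moment at which its call begins.
- close_job(): hands the job in; it is judged then, once.
The state is a dict: "time_s": time; "joints": joint angles; "qd": joint speeds; "joint_torque": joint torques, N m; "tcp_pos": TCP position; "eef_rot": TCP orientation; "contact_force": force on the tool from outside, world axes, zero at the start; "moment": the same for the moment, N m; "gripper_width": finger opening in m; "gripper_force": force on a finger pad.
Only numpy, scipy, OpenCV 4.12 (cv2) and the standard library are available. Lean on these libraries where they do the work, as an engineer would, in place of code of your own. Each camera call takes 0.05 s, during which the arm holds its last target. There are 200 camera calls.

## Task

One of the three bolts on the levelling stand is loose: tap the bolt heads one after another, left, middle, right as the robot sees them, pressing each firmly enough that the loose one drops into its hole. Then lift the hinged cover behind the loose bolt by its grab bar and finish while still holding it steady, half open (about 45 degrees), so that a colleague can reach the lock nut under it. Leave the other two covers shut and the V-block, the micrometer and the box of lathe bits where they are.

Things in the scene. Friction and masses are not known exactly. Their poses are not given: they have to be found in the camera images.
- stand: Grey painted metal levelling stand fixed to the bench, 170 (its x, depth) x 300 (its y, width) x 50 mm high, seen as a block with three stations 95 mm apart along its y. Origin at the centre of its underside on the bench, x pointing away from the robot to the covers' hinges, y to the robot's left (turned by up to 17 degrees). Each station has one bolt in the front land (the near edge) and, straight behind it, one hinged cover.
- bolt_left (a joint): How far (m) the left bolt has dropped into the stand, 0 at the start. Steel hex head bolt, upright. The loose one slides straight down under a push of about 3 N to its stop 8 mm lower and stays down; a tight one stands firm (gives 1 to 2 mm at most under 20 N). The three look alike; exactly one, any of them, is loose.
- bolt_top_left (a point): Centre of the top face of the left bolt's hex head (26 mm across, head 15 mm high); at the start 94 mm above the bench, at x = -55, y = 95 mm in the stand's frame. The next thing as tall is the grab bar, its axis 58 mm behind.
- cover_left (a joint): Opening angle (rad) of the left cover: 0 shut (flat), 0.785 is half open (45 degrees), grows as its near edge is lifted; end stop 1.9. Aluminium plate 98 x 84 x 6 mm, 0.1 to 0.2 kg, on a free hinge at its far edge; below about 1.4 rad it falls shut if let go. Tight or loose, every cover can be lifted.
- bar_left (a point): Centre of the grab bar on the left cover: a dark steel round bar, 22 mm long along the stand's y and 16 mm in diameter, on a thin stem (8 x 12 mm) 27 mm above the cover's upper face 27 mm back from its front edge. When shut 83.5 mm above the bench, at x = +3, y = 95 mm in the stand's frame. It can be pinched by its two flat ends from above, and turns between the pads as the cover swings. 73 mm free between neighbouring bars.
- hinge_left (a point): Point on the hinge axis of the left cover (axis along the stand's y), 53.5 mm above the bench, at x = +73, y = 95 mm in the stand's frame; 70 mm behind and 30 mm below the bar's centre when shut.
- bolt_middle (a joint): How far (m) the middle bolt has dropped into the stand, 0 at the start. Steel hex head bolt, upright. The loose one slides straight down under a push of about 3 N to its stop 8 mm lower and stays down; a tight one stands firm (gives 1 to 2 mm at most under 20 N). The three look alike; exactly one, any of them, is loose.
- bolt_top_middle (a point): Centre of the top face of the middle bolt's hex head (26 mm across, head 15 mm high); at the start 94 mm above the bench, at x = -55, y = 0 mm in the stand's frame. The next thing as tall is the grab bar, its axis 58 mm behind.
- cover_middle (a joint): Opening angle (rad) of the middle cover: 0 shut (flat), 0.785 is half open (45 degrees), grows as its near edge is lifted; end stop 1.9. Aluminium plate 98 x 84 x 6 mm, 0.1 to 0.2 kg, on a free hinge at its far edge; below about 1.4 rad it falls shut if let go. Tight or loose, every cover can be lifted.
- bar_middle (a point): Centre of the grab bar on the middle cover: a dark steel round bar, 22 mm long along the stand's y and 16 mm in diameter, on a thin stem (8 x 12 mm) 27 mm above the cover's upper face 27 mm back from its front edge. When shut 83.5 mm above the bench, at x = +3, y = 0 mm in the stand's frame. It can be pinched by its two flat ends from above, and turns between the pads as the cover swings. 73 mm free between neighbouring bars.
- hinge_middle (a point): Point on the hinge axis of the middle cover (axis along the stand's y), 53.5 mm above the bench, at x = +73, y = 0 mm in the stand's frame; 70 mm behind and 30 mm below the bar's centre when shut.
- bolt_right (a joint): How far (m) the right bolt has dropped into the stand, 0 at the start. Steel hex head bolt, upright. The loose one slides straight down under a push of about 3 N to its stop 8 mm lower and stays down; a tight one stands firm (gives 1 to 2 mm at most under 20 N). The three look alike; exactly one, any of them, is loose.
- bolt_top_right (a point): Centre of the top face of the right bolt's hex head (26 mm across, head 15 mm high); at the start 94 mm above the bench, at x = -55, y = -95 mm in the stand's frame. The next thing as tall is the grab bar, its axis 58 mm behind.
- cover_right (a joint): Opening angle (rad) of the right cover: 0 shut (flat), 0.785 is half open (45 degrees), grows as its near edge is lifted; end stop 1.9. Aluminium plate 98 x 84 x 6 mm, 0.1 to 0.2 kg, on a free hinge at its far edge; below about 1.4 rad it falls shut if let go. Tight or loose, every cover can be lifted.
- bar_right (a point): Centre of the grab bar on the right cover: a dark steel round bar, 22 mm long along the stand's y and 16 mm in diameter, on a thin stem (8 x 12 mm) 27 mm above the cover's upper face 27 mm back from its front edge. When shut 83.5 mm above the bench, at x = +3, y = -95 mm in the stand's frame. It can be pinched by its two flat ends from above, and turns between the pads as the cover swings. 73 mm free between neighbouring bars.
- hinge_right (a point): Point on the hinge axis of the right cover (axis along the stand's y), 53.5 mm above the bench, at x = +73, y = -95 mm in the stand's frame; 70 mm behind and 30 mm below the bar's centre when shut.
- vblock: Bystander: dark steel V-block 70 x 50 x 44 mm, loose, on the bench at the stand's left. Origin at the centre of its underside.
- micrometer: Bystander: outside micrometer lying flat, C-shaped grey frame and steel thimble, about 165 x 55 x 14 mm, loose, on the bench at the stand's right. Origin on the bench under the middle of its jaws.
- bit_box: Bystander: small open cardboard box 75 x 50 x 22 mm with four lathe bits in it, loose, on the bench at the stand's far right. Origin at the centre of its underside.

How it is judged:
By the outcome, as a careful person would: the job done as asked, in the order asked, and still so for the second after the job is handed in, while the arm keeps its last pose, push and grip.
It also fails if it takes over 45 s, if anything falls off the work surface, if the arm or the gripper's body presses on something with over 40 N, if the wrist force passes 120 N, or if a joint passes its speed limit or range.

## Working session

There is one attempt and no reset: what is moved stays moved. The work goes in short steps, Python scripts to look and compute and a tool call to move; the robot and the scene stay as the last step left them, time stands still between calls to the robot, and variables do not carry over. Pictures are saved under pics/ and viewed, at most 10 in all, crops included, and the job is handed in when it is done.

Besides the shell and the picture viewer there is one more tool, called as name(argument=value, ...) on one line, values as JSON. apply_moves: Moves the arm, as the interface text tells. Scaled input: -1 to 1 covers 1000 mm each way for a shift and 90 degrees each way for a turn. Its arguments: {"type":"object","properties":{"targets":{"type":"array","items":{"type":"array","items":{"type":"number"}}},"newtons":{"type":"number"}},"required":["targets"]}

```bash
mkdir -p pics; python3 - <<'E'
from plant import *
import cv2,numpy as np,pickle
print(get_state())
for n in("top","side"):
    c=capture(n); pickle.dump(c,open(n+".pkl","wb")); cv2.imwrite(f"pics/{n}0.png",c["frame"][:,:,::-1]); print(n,c["camera_matrix"],c["T"],(c["range_z"]>0).mean())
E
```

```text
{'time_s': 0.0, 'joints': array([-5.27626177e+01,  2.05902824e+01,  6.33057959e-01, -1.98474604e-02,
       -7.01357998e+01, -1.65076331e+01]), 'qd': array([-0.03683805, -0.04523318, -0.00913755, -0.02294931,  0.09136569,
       -0.01645777]), 'joint_torque': array([-5.42303678e-04, -5.82724357e+01,  2.93059194e+01,  6.99701786e+00,
        7.06247418e-03, -1.53426822e-04]), 'tcp_pos': array([ 0.23874072, -0.63087282,  0.24463109]), 'eef_rot': array([ 1.79905508e+02, -8.54586124e-03, -1.59277003e+02]), 'contact_force': array([0.79825353, 0.13762938, 0.08321517]), 'moment': array([-0.00531255,  0.04590563,  0.02573568]), 'gripper_force': 0.0, 'gripper_width': 0.08761437602517762}
top [[517.50821595   0.         321.43661065]
 [  0.         517.50821595 199.97634047]
 [  0.           0.           1.        ]] [[ 0.00685996 -0.97558688  0.21950668  0.333095  ]
 [-0.99997004 -0.00747968 -0.00199232 -0.00529366]
 [ 0.00358552 -0.21948643 -0.97560896  1.35699773]
 [ 0.          0.          0.          1.        ]] 0.99602734375
side [[433.76031299   0.         321.95982338]
 [  0.         433.76031299 197.14647475]
 [  0.           0.           1.        ]] [[ 0.99095794 -0.05349445  0.12304756  0.5002361 ]
 [-0.13350687 -0.48439267  0.86460376 -0.79221931]
 [ 0.01335184 -0.87321365 -0.48715464  0.53565881]
 [ 0.          0.          0.          1.        ]] 0.99601953125
```

View pics/top0.png

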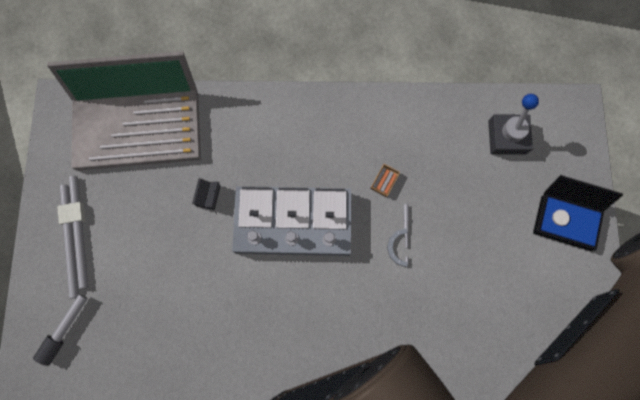

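View pics/side0.png

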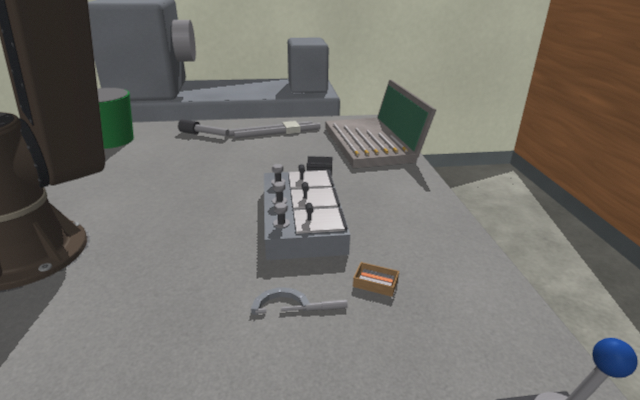

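The top view shows the stand at cols 234–352, rows 187–255. The bolts are near (253,238), (292,238), (330,239), and the bars near (255,213), (292,213), (330,214). In the side view the bolts are near (278,168), (279,187), (281,210). Next I'll measure the heads and bars from depth in both views.

```bash
cat > h.py <<'E'
import numpy as np,cv2
def cloud(c):
    z=c["range_z"].astype(float);v,u=np.mgrid[:400,:640];K=c["camera_matrix"]
    p=np.stack([(u-K[0,2])*z/K[0,0],(v-K[1,2])*z/K[1,1],z],-1)
    return p@c["T"][:3,:3].T+c["T"][:3,3]
E
python3 - <<'E'
import pickle; from h import *
for n in("top","side"):
    c=pickle.load(open(n+".pkl","rb"));P=cloud(c)
    roi=(P[...,0]>.35)&(P[...,0]<.72)&(abs(P[...,1]-.05)<.25)
    m=(roi&(P[...,2]>.074)&(P[...,2]<.12)).astype(np.uint8)
    k,l,s,cen=cv2.connectedComponentsWithStats(m,connectivity=4)
    print(n)
    for i in range(1,k):
        q=P[l==i]
        if len(q)>8:
            t=q[q[:,2]>np.percentile(q[:,2],90)-.004]
            print(cen[i].round(1),len(q),"mean",q.mean(0).round(4),"top",t.mean(0).round(4),"mid",((t.min(0)+t.max(0))/2).round(4),"ext",np.ptp(t,axis=0).round(3))
    m=(roi&(P[...,2]>.045)&(P[...,2]<.064)); q=P[m]
    r=cv2.minAreaRect((q[:,:2]*1000).astype(np.float32)); print("deck",r,np.median(q[:,2]))
E
```

```text
top
[253.6 212.5] 57 mean [0.5853 0.1614 0.0885] top [0.5856 0.1623 0.0908] mid [0.5847 0.1625 0.0916] ext [0.013 0.021 0.006]
[291.4 213. ] 63 mean [0.5845 0.0668 0.0891] top [0.5845 0.0671 0.0928] mid [0.5852 0.0676 0.0934] ext [0.013 0.02  0.006]
[329.2 213.6] 52 mean [ 0.5837 -0.0274  0.0894] top [ 0.5838 -0.0281  0.0912] mid [ 0.584  -0.027   0.0921] ext [0.013 0.02  0.006]
[252.4 235. ] 88 mean [0.5276 0.1616 0.0938] top [0.528  0.1624 0.0953] mid [0.5275 0.1613 0.0968] ext [0.025 0.022 0.008]
[290.6 235.7] 90 mean [0.5266 0.0676 0.0934] top [0.5271 0.0668 0.0954] mid [0.5271 0.0676 0.0969] ext [0.027 0.022 0.008]
[329.1 236.5] 85 mean [ 0.5255 -0.0273  0.0926] top [ 0.5267 -0.0277  0.0946] mid [ 0.5276 -0.0271  0.0961] ext [0.023 0.02  0.008]
deck ((578.977294921875, 98.65670776367188), (366.16656494140625, 176.9463348388672), 87.84512329101562) 0.0534981837952917
side
[276.8 168.6] 96 mean [0.5246 0.1555 0.087 ] top [0.5245 0.1582 0.0909] mid [0.5243 0.1603 0.0909] ext [0.026 0.024 0.005]
[300.8 168.9] 51 mean [0.5821 0.1538 0.084 ] top [0.5824 0.157  0.0874] mid [0.5825 0.1588 0.087 ] ext [0.014 0.021 0.005]
[278.3 186.8] 112 mean [0.5239 0.0607 0.0872] top [0.524  0.0632 0.0912] mid [0.5235 0.0642 0.0911] ext [0.027 0.027 0.005]
[304.3 186.7] 62 mean [0.5815 0.0603 0.0844] top [0.5819 0.0631 0.0878] mid [0.5821 0.0658 0.0881] ext [0.012 0.025 0.006]
[280.  208.5] 133 mean [ 0.5229 -0.0345  0.0878] top [ 0.5227 -0.032   0.0915] mid [ 0.5231 -0.0308  0.0912] ext [0.025 0.026 0.005]
[308.5 208. ] 77 mean [ 0.5806 -0.0348  0.0852] top [ 0.5807 -0.0321  0.0883] mid [ 0.581  -0.0315  0.0883] ext [0.013 0.023 0.005]
deck ((573.9923706054688, 64.67829132080078), (307.3573913574219, 170.1389617919922), 89.41275787353516) 0.05325791506985342
```

apply_moves(targets=[[0,0,0,0,0,0,0.0785],[0,0,0,0,0,0,0.0785],[0,0,0,0,0,0,0.0785],[0,-0.014,0.0375,0,0,0,0],[0,-0.014,0.0375,0,0,0,0],[0,-0.014,0.0375,0,0,0,0],[0,-0.014,0.0375,0,0,0,0],[0,-0.014,0.0375,0,0,0,0],[0,-0.014,0.0375,0,0,0,0],[0,-0.014,0.0375,0,0,0,0],[0,-0.014,0.0375,0,0,0,0],[0,-0.014,0.0375,0,0,0,0],[0,-0.014,0.0375,0,0,0,0],[0,-0.014,0.0375,0,0,0,0],[0,-0.014,0.0375,0,0,0,0],[0,-0.014,0.0375,0,0,0,0],[0,-0.014,0.0375,0,0,0,0],[0,-0.014,0.0375,0,0,0,0],[0,-0.014,0.0375,0,0,0,0],[0,-0.014,0.0375,0,0,0,0]], newtons=20)

```text
time_s: 1.77
tcp_pos: [0.4821, 0.0064, 0.2457]
eef_rot: [180.0, 0.0, 179.6]
contact_force: [1.1, -1.5, 0.2]
gripper_width: 0.0004
gripper_force: 0.0
```

apply_moves(targets=[[0,-0.011,0.0387,0,0,0,0],[0,-0.011,0.0387,0,0,0,0],[0,-0.011,0.0387,0,0,0,0],[0,-0.011,0.0387,0,0,0,0],[0,0,0,0.04,0,0,0],[0,0,0,0.04,0,0,0],[0,0,0,0.04,0,0,0],[0,0,0,0,0,0,0],[0,0,0,0,0,0,0]])

```text
time_s: 2.52
tcp_pos: [0.5263, 0.1579, 0.1243]
eef_rot: [-179.8, -0.2, 179.6]
contact_force: [0.5, -0.1, 1.3]
gripper_width: 0.0006
gripper_force: 0.0
```

```bash
python3 - <<'E'
from plant import *
import cv2,numpy as np
s=get_state();print(s["tcp_pos"],s["joints"])
a=capture("top")["frame"][150:290,180:400];b=capture("side")["frame"][100:240,180:400]
cv2.imwrite("pics/n1.png",cv2.resize(np.vstack([a,b])[:,:,::-1],None,fx=2.1,fy=2.1,interpolation=2))
E
```

```text
[0.52630226 0.15785302 0.12433246] [ 3.71365559e+01  1.53762829e+01 -2.42300172e+01  2.00545965e-02
 -5.06925327e+01 -1.27597731e+02]
```

View pics/n1.png

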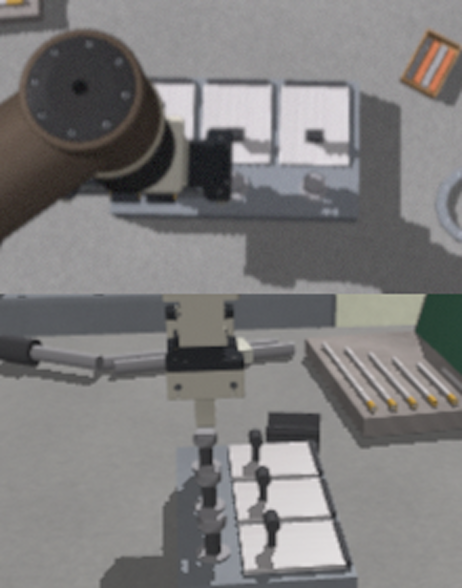

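The side crop shows the closed fingertips right above the left bolt head (about 204,430). I'll press in small steps.

apply_moves(targets=[[0,0.001,0.002,0.008,0,0,0],[0,0,0,0.002,0,0,0],[0,0,0,0.002,0,0,0],[0,0,0,0.001,0,0,0],[0,0,0,0,0,0,0]])

```text
time_s: 3.03
tcp_pos: [0.5265, 0.1608, 0.113]
eef_rot: [180.0, 0.0, 179.5]
contact_force: [-0.5, -0.8, 0.0]
gripper_width: 0.0005
gripper_force: 0.3
```

apply_moves(targets=[[0,0,0,0.001,0,0,0],[0,0,0,0.001,0,0,0],[0,0,0,0,0,0,0]])

```text
time_s: 3.28
tcp_pos: [0.5265, 0.1608, 0.1106]
eef_rot: [180.0, 0.0, 179.5]
contact_force: [0.6, 0.8, 1.8]
gripper_width: 0.0002
gripper_force: 0.7
```

apply_moves(targets=[[0,0,0,0.001,0,0,0],[0,0,0,0.001,0,0,0],[0,0,0,0,0,0,0]])

```text
time_s: 3.53
tcp_pos: [0.5265, 0.1608, 0.1084]
eef_rot: [180.0, 0.0, 179.5]
contact_force: [0.3, 0.4, 0.4]
gripper_width: 0.0006
gripper_force: 0.5
```

apply_moves(targets=[[0,0,0,0.001,0,0,0],[0,0,0,0.001,0,0,0],[0,0,0,0,0,0,0]])

```text
time_s: 3.78
tcp_pos: [0.5264, 0.1607, 0.1064]
eef_rot: [180.0, 0.0, 179.5]
contact_force: [0.2, 0.9, 1.5]
gripper_width: 0.0004
gripper_force: 0.4
```

```bash
python3 - <<'E'
from plant import *
import cv2,numpy as np
for i in range(3): c=capture("side"); s=get_state();print(s["tcp_pos"],s["contact_force"])
b=c["frame"][130:240,220:350]
cv2.imwrite("pics/n2.png",cv2.resize(b[:,:,::-1],None,fx=5,fy=5,interpolation=2))
E
```

```text
[0.5263192  0.16070203 0.10640213] [0.34500581 0.23757826 0.91795801]
[0.52624741 0.16066028 0.10638   ] [0.943295   0.58158636 0.66291293]
[0.52620689 0.16063628 0.10639597] [-0.12570322  0.13530325  0.03802898]
```

View pics/n2.png

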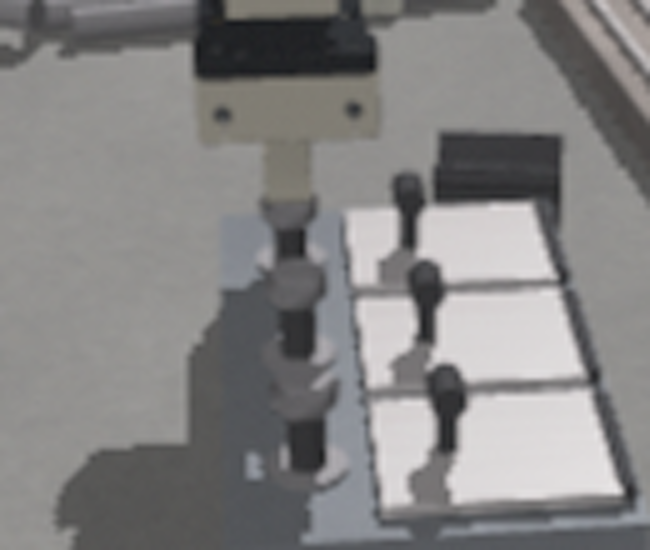

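In the crop the left bolt's dark shank (rows 230–262) is clearly shorter than the others', so the left bolt is loose and on its way down. I'll push it on to its stop.

apply_moves(targets=[[0,0,0,0.001,0,0,0],[0,0,0,0.001,0,0,0],[0,0,0,0,0,0,0]])

```text
time_s: 4.18
tcp_pos: [0.5263, 0.1606, 0.1052]
eef_rot: [-180.0, 0.0, 179.6]
contact_force: [-3.2, -0.9, 9.2]
gripper_width: 0.0006
gripper_force: 4.3
```

apply_moves(targets=[[0,0,0,-0.025,0,0,0],[0,0,-0.0316,0,0,0,0],[0,0,-0.0316,0,0,0,0],[0,0.001,-0.0316,0,0,0,0],[0,0,0,0,0,0,0],[0,0,0,0.014,0,0,0],[0,0,0,0.001,0,0,0],[0,0,0,0.001,0,0,0],[0,0,0,0.001,0,0,0],[0,0,0,0,0,0,0]])

```text
time_s: 5.02
tcp_pos: [0.5244, 0.066, 0.1128]
eef_rot: [-180.0, -0.0, 179.6]
contact_force: [-0.2, -0.5, -0.5]
gripper_width: 0.0005
gripper_force: 0.2
```

apply_moves(targets=[[0,0,0,0.0007,0,0,0],[0,0,0,0.0007,0,0,0],[0,0,0,0,0,0,0]])

```text
time_s: 5.27
tcp_pos: [0.5246, 0.0661, 0.1127]
eef_rot: [-180.0, 0.0, 179.6]
contact_force: [-5.8, -1.1, 14.8]
gripper_width: 0.0006
gripper_force: 7.0
```

The middle bolt is firm at 14.8 N. Next is the right one.

apply_moves(targets=[[0,0,0,-0.018,0,0,0],[0,0,-0.0317,0,0,0,0],[0,0,-0.0317,0,0,0,0],[0,0,-0.0317,0,0,0,0],[0,0,0,0,0,0,0],[0,0,0,0.014,0,0,0],[0,0,0,0.001,0,0,0],[0,0,0,0.001,0,0,0],[0,0,0,0.001,0,0,0],[0,0,0,0.0008,0,0,0],[0,0,0,0,0,0,0]])

```text
time_s: 6.18
tcp_pos: [0.5237, -0.0289, 0.1127]
eef_rot: [-180.0, -0.0, 179.6]
contact_force: [-3.9, -1.3, 10.2]
gripper_width: 0.0003
gripper_force: 5.1
```

Both others are firm, so the left cover it is. I'll hover above its bar with the jaws open.

apply_moves(targets=[[0,0,0,-0.04,0,0,0],[0.65,-0.0118,0.0378,0,0,0,0],[0.65,-0.0118,0.0378,0,0,0,0],[0.65,-0.0118,0.0378,0,0,0,0],[0.65,-0.0118,0.0378,0,0,0,0],[0.65,-0.0118,0.0378,0,0,0,0],[0.65,0,0,0.03,0,0,0],[0.65,0,0,0,0,0,0],[0.65,0,0,0,0,0,0]])

```text
time_s: 6.93
tcp_pos: [0.5832, 0.1598, 0.1203]
eef_rot: [-179.9, -0.2, 179.6]
contact_force: [0.1, -0.8, 1.0]
gripper_width: 0.0482
gripper_force: 0.0
```

```bash
python3 - <<'E'
from plant import *
from h import *
c=capture("side"); s=get_state();print(s["tcp_pos"],s["eef_rot"],s["gripper_width"])
b=c["frame"][110:240,220:370]
cv2.imwrite("pics/n3.png",cv2.resize(b[:,:,::-1],None,fx=4.5,fy=4.5,interpolation=2))
P=cloud(c)
for n,y in(("L",.158),("M",.063),("R",-.032)):
    for k,x in(("bolt",.524),("bar",.582)):
        m=(abs(P[...,0]-x)<.016)&(abs(P[...,1]-y)<.02)&(P[...,2]>.066)&(P[...,2]<.0965)
        q=P[m]; print(n,k,len(q),np.percentile(q[:,2],95).round(4),q.mean(0).round(4))
E
```

```text
[0.58397662 0.15949245 0.12163157] [-1.79942112e+02 -5.36492560e-02  1.79598249e+02] 0.051943477149083726
L bolt 93 0.0843 [0.525  0.1555 0.079 ]
L bar 35 0.0853 [0.5824 0.1513 0.0787]
M bolt 135 0.0918 [0.5238 0.0607 0.0839]
M bar 72 0.0892 [0.5815 0.0599 0.0825]
R bolt 158 0.0924 [ 0.5229 -0.0342  0.0846]
R bar 87 0.0898 [ 0.5806 -0.0348  0.0833]
```

View pics/n3.png

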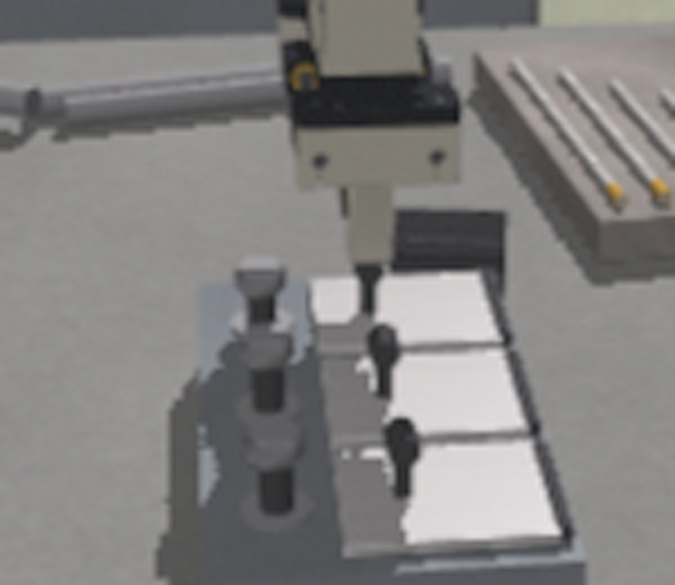

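The left bolt stands 8 mm low, and the finger is in line with the left bar at (370,270). I'll descend and close.

apply_moves(targets=[[0.6,0,0,0.018,0,0,0],[0.6,0,0,0.017,0,0,0],[0.6,0,0,0,0,0,0],[0.1,0,0,0,0,0,0],[0.1,0,0,0,0,0,0],[0.1,0,0,0,0,0,0],[0.1,0,0,0,0,0,0],[0.1,0,0,0,0,0,0]], newtons=25)

```text
time_s: 7.65
tcp_pos: [0.5847, 0.1595, 0.0873]
eef_rot: [180.0, 0.1, 179.5]
contact_force: [-0.0, 0.3, -0.2]
gripper_width: 0.0245
gripper_force: 0.4
```

apply_moves(targets=[[0.1,0,0,0,0,0,0],[0.1,0,0,0,0,0,0],[0.1,0,0,0,0,0,0]], newtons=25)

```text
time_s: 7.9
tcp_pos: [0.5848, 0.1608, 0.0873]
eef_rot: [179.9, 0.1, 179.6]
contact_force: [-2.9, 5.7, 2.7]
gripper_width: 0.0216
gripper_force: 25.0
```

apply_moves(targets=[[0.1,0,0.001,0,0,0,0],[0.1,-0.0014,0,-0.003,0,0,0],[0.1,-0.0015,0,-0.003,0,0,0],[0.1,-0.0017,0,-0.0029,0,0,0],[0.1,-0.0017,0,-0.0028,0,0,0],[0.1,-0.0019,0,-0.0027,0,0,0],[0.1,-0.002,0,-0.0027,0,0,0],[0.1,0,0,0,0,0,0]])

```text
time_s: 8.57
tcp_pos: [0.5944, 0.1607, 0.1036]
eef_rot: [180.0, -0.0, 179.5]
contact_force: [-1.2, 5.2, -3.6]
gripper_width: 0.0219
gripper_force: 25.0
```

apply_moves(targets=[[0.1,-0.0021,0.001,-0.0026,0,0,0],[0.1,-0.0022,0,-0.0025,0,0,0],[0.1,-0.0023,0,-0.0024,0,0,0],[0.1,-0.0024,0,-0.0023,0,0,0],[0.1,-0.0025,0,-0.0021,0,0,0],[0.1,-0.0026,0,-0.0021,0,0,0],[0.1,-0.0027,0,-0.0019,0,0,0],[0.1,-0.0028,0,-0.0018,0,0,0],[0.1,-0.0029,0,-0.0017,0,0,0],[0.1,-0.0029,0,-0.0016,0,0,0],[0.1,-0.003,0,-0.0014,0,0,0],[0.1,-0.003,0,-0.0013,0,0,0],[0.1,0,0,0,0,0,0],[0.1,0,0,0,0,0,0]])

```text
time_s: 9.73
tcp_pos: [0.6263, 0.1605, 0.1277]
eef_rot: [-180.0, 0.0, 179.5]
contact_force: [-4.5, -3.1, 3.1]
gripper_width: 0.0219
gripper_force: 25.0
```

```bash
python3 - <<'E'
from plant import *
from h import *
t=capture("top");c=capture("side"); s=get_state();print({k:s[k] for k in("time_s","tcp_pos","contact_force","gripper_width","gripper_force")})
b=c["frame"][90:250,220:400]
cv2.imwrite("pics/n4.png",cv2.resize(b[:,:,::-1],None,fx=3.5,fy=3.5,interpolation=2))
P=cloud(c)
col=c["frame"].astype(int)
m=(P[...,0]>.53)&(P[...,0]<.66)&(P[...,1]>.10)&(P[...,1]<.19)&(P[...,2]>.06)&(P[...,2]<.125)&(col.min(-1)>150)
v,u=np.nonzero(m);q=P[m];print(len(q),q.min(0),q.max(0))
if len(q)>20:
    _,_,V=np.linalg.svd(q-q.mean(0));n=V[2]*np.sign(V[2,2]);print("normal",n,"tilt",np.degrees(np.arctan2(n[0],n[2])))
E
```

```text
{'time_s': 9.8333, 'tcp_pos': array([0.62626677, 0.16050493, 0.12764635]), 'contact_force': array([-4.91028936, -3.25005461,  1.57540609]), 'gripper_width': 0.021644261226708858, 'gripper_force': 25.000224709510803}
87 [0.53011429 0.12237978 0.06029929] [0.64785741 0.18934962 0.10938814]
normal [ 0.22900735 -0.11588814  0.96650172] tilt 13.33009071048071
```

View pics/n4.png

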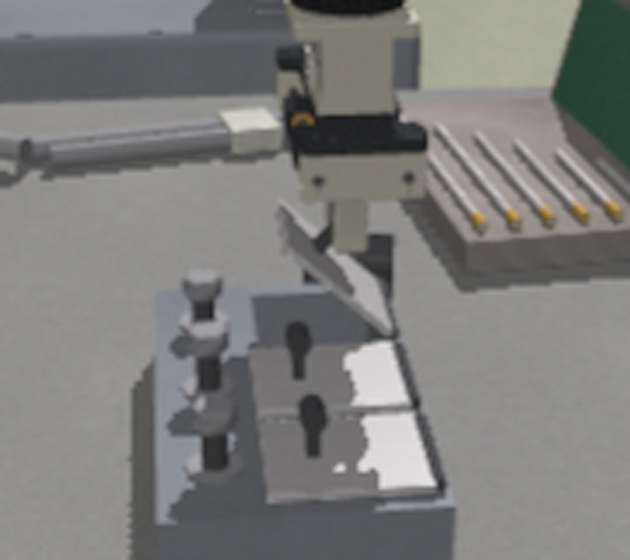

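The crop shows the left cover open with its near edge running from (283,205) to (390,330), the other two covers shut and the bolt down. I'll check the angle by casting those edge pixels onto the plane of the cover's side.

```bash
python3 - <<'E'
from plant import *
from h import *
c=capture("side");K,T=c["camera_matrix"],c["T"];o=T[:3,3]
pts=[]
for u,v in((285,207),(388,331)):
    d=T[:3,:3]@np.linalg.solve(K,[220+u/3.5,90+v/3.5,1]); pts.append(o+d*(.117-o[1])/d[1])
e=pts[1]-pts[0];print(np.round(pts,3),np.degrees(np.arctan2(-e[2],e[0])),np.linalg.norm(e))
P=cloud(c)
for n,y in(("M",.063),("R",-.032)):
    m=(abs(P[...,0]-.61)<.03)&(abs(P[...,1]-y)<.03);print(n,np.median(P[m][:,2]),P[m][:,2].max())
s=get_state();print(s["tcp_pos"],s["contact_force"])
E
```

```text
[[0.581 0.117 0.151]
 [0.651 0.117 0.057]] 53.56058166386726 0.11740111113159396
M 0.18245529568945812 0.21683315567344325
R 0.054749760957269245 0.09051022821681681
[0.6262278  0.16053383 0.1276379 ] [-3.64849558 -3.25712294  3.30930621]
```

```bash
python3 - <<'E'
from plant import *
from h import *
c=capture("side");K,T=c["camera_matrix"],c["T"]
b=cv2.resize(c["frame"][130:200,270:345],None,fx=8,fy=8,interpolation=cv2.INTER_CUBIC)[:,:,::-1].copy()
for a,col in((38,(255,0,0)),(45,(0,255,0)),(52,(0,0,255))):
    t=np.radians(a)
    for y in(.1185,.2025):
        L=[]
        for r in(97,0): # upper face, 3 mm above hinge axis line
            p=np.array([.653-.001*r*np.cos(t)+.003*np.sin(t),y-.003,.0515+.001*r*np.sin(t)+.003*np.cos(t)])
            q=K@(T[:3,:3].T@(p-T[:3,3])); L.append(tuple(int(k) for k in ((q[:2]/q[2]-[270,130])*8)))
        cv2.line(b,L[0],L[1],col,1)
cv2.imwrite("pics/n5.png",b)
E
```

```text
(no output)
```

View pics/n5.png

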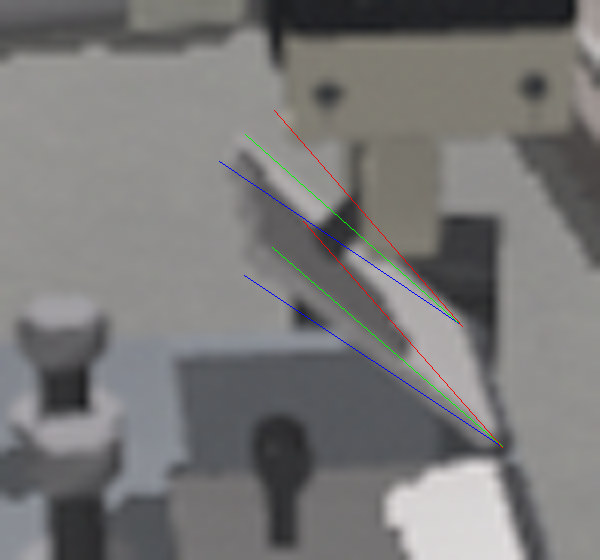

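The cover's edges lie on the green 45° lines, with its tip at (245,140). The grip is steady, so I'm handing in.

```bash
python3 -c "
from plant import *
print(get_state()['qd'].round(2)); print(close_job())"
```

```text
[ 0.04 -0.11  0.05  0.03  0.13  0.08]
the job is handed in; nothing more can be done
None
```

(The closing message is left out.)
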